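# Align a round circuit board against the bar of its mounting fixture

## Robot

A 6-joint arm with a two-finger parallel gripper is mounted at the origin on the work surface. World frame = base frame: x ahead of the robot, y to its left, z up, the work surface at z = 0. Lengths are in m, angles in rad, forces in N, time in s.
With the tool pointing down it reaches from about 0.425 to 1.125 m from the base axis. Payload 14.9 kg.
Tool frame: the origin (TCP) lies at the very end of the fingers, on their centre line; the grasp point (between the pads) lies 19 mm behind it; z points along the fingers, y is the line along which they close (so a half turn about z gives the same grasp; the last joint's range is limited). The gripper opens to 91 mm and grips with 3 to 60 N. Pads are 32 mm wide; open, the fingers measure 118 mm over their backs; the gripper's body (76 mm by 178 mm) begins 60 mm behind the grasp point.
Start: joints at [-1.289, 0.379, 1.734, -0, 1.028, -0.033], TCP at [0.217, -0.666, 0.214] pointing down, gripper open.
Joint ranges: [-2.77, 2.77], [-0.74, 2.19], [0, 2.66], [-1.06, 4.2], [0.31, 2.87], [-3.08, 3.08]. Speed limits (rad/s): [1.89, 1.89, 2.39, 3.14, 3.14, 3.14].

## Interface

Orientations are given as a unit quaternion [w, x, y, z].
In Python, from station import env gives the robot as it stands.
- The arm moves only by the shell command python3 -m crank 'ROWS' [FORCE]. ROWS is JSON, a list that holds one entry, the list of rows, each a list of 7 numbers: the turn, a rotation vector about the tool's x, y, z in rad, then the shift along the tool's x, y, z in mm, then the finger opening in mm, from 0 to 91.2. In form: [[[ax, ay, az, dx, dy, dz, fingers], ...]]. A call has 1 to 20 rows; each row is the pose to reach, as a shift and turn from the pose commanded when the call began, along the tool's axes at that moment; what a row does not reach only later rows make up. A row lasts 1/8 s, in which the tool goes at most 62.5 mm and 10.7 degrees, less where a joint would pass 70% of its speed; a pose out of reach is approached as far as the arm can. A call with a gripper value outside its range is refused whole. The fingers move at their own pace and stop on an object; FORCE is the grip in N (left out, the last holds). Time passes only in rows, so rows that repeat a pose let the fingers close. It gives the time, the measured TCP pose, the force, the opening and the grip force at its end, in the units of the state.
- env.observe(): the state, without advancing time (a new reading comes with each control period).
- env.camera(name): name is "scene" or "top"; returns (picture, depth): 420x560x3 uint8, blue, green, red; 420x560 float32, m along the optical axis (not along the pixel's ray), 0 where there is no reading.
- env.camera_info(name): a dict with "K" (3x3 intrinsics, pixels), "D" ([k1, k2, p1, p2, k3] as OpenCV has them; the pictures are not rectified), "rvec" (rotation vector, rad) and "tvec" (3), from world to camera coordinates, as OpenCV has them. Camera axes: x right, y down, z forward; pixel columns grow to the right and rows downward; lengths in m; the calibration is good to about 2 mm. A picture is of the moment at which its call begins. camera_info takes no time and is no camera call.
- env.job_done(): hands the job in; it is judged then, once.
The state is a dict: "time_s": time; "qpos": joint angles; "dq": joint speeds; "effort": joint torques, N m; "tcp_pos": TCP position; "ee_rot": TCP orientation; "contact_force": force on the tool from outside, world axes, zero at the start; "wrist_torque": the same for the moment, N m; "gripper_width": finger opening in m; "grasp_force": force on a finger pad.
Only numpy, scipy, OpenCV 4.12 (cv2) and the standard library are available. Lean on these libraries where they do the work, as an engineer would, in place of code of your own. Each camera call takes 0.05 s, during which the arm holds its last target. There are 200 camera calls.

## Task

Swing the hold-down arm clear of the round circuit board, then turn the board on its centre pin, without lifting it off, until its flat edge faces the alignment bar. Then turn the carriage knob until the bar lies flush against the flat, and swing the hold-down arm back over the board as far as it goes. Leave the things around the fixture where they are.

Things in the scene. Friction and masses are not known exactly. Their poses are not given: they have to be found in the camera images.
- fixture: Aluminium base plate (230 x 385 x 12 mm) fixed to the table, carrying the mechanisms. Origin on the table top, on the axis of the steel centre pin (20 mm diameter, top 42 mm above the table); z up, +y points from the pin to the alignment bar and knob. The plate spans x -115 to 115, y -165 to 220 mm. Four white standoffs carry the board. Nothing on it is higher than 78 mm above the table.
- board: Loose green round board, 150 mm diameter, 8 mm thick, about 0.32 kg, its 22 mm hole on the centre pin, so it turns when its capacitor is pushed sideways by a fingertip; stops when not pushed. One side is cut straight: a flat 102 mm long, 55 mm from the centre. Origin: centre of the underside, 26 mm above the table. +y points to the flat; aligned, its x and y lie along the fixture's x and y.
- flat_mid (a point): Middle of the board's flat edge, half-way up the thickness (30 mm above the table). Axes as board.
- cap_mid (a point): Centre of the black round capacitor fixed upright on the board: 24 mm diameter, 30 mm high, 34 to 64 mm above the table, its axis 50 mm from the board's centre at board x -43.3, y -25 mm. The only tall thing on the board besides the centre pin, which ends 8 mm above the board's top.
- bar_face (a point): Middle of the alignment bar's face that looks at the board, 30 mm above the table. Plain steel bar, 120 mm long along the fixture's x, 14 mm thick, 12 to 40 mm above the table, standing on a carriage that slides along the fixture's y. Axes as fixture. When flush on the flat this point is 55 mm from the pin's axis.
- knob_grip (a point): Centre of the knob's black wing, 55 mm above the table on the knob's vertical axis, 62 mm behind (fixture +y) the bar's face; it rides on the carriage. Wing 60 mm long (its y axis), 16 mm thick (x), 42 to 68 mm above the table. Below it a hub of 48 mm diameter, 30 to 42 mm up, on the grey carriage plate.
- knob (a joint): Knob turn in rad, growing clockwise seen from above, 0 to 2.75. At 0 the wing lies along the fixture's y. A pinion under it runs on a fixed rack: each rad clockwise moves carriage, bar and knob 20 mm towards the board (fixture -y); at 0 the bar's face is 95 mm from the pin's axis. Takes about 0.15 N m and stays where left.
- holddown (a joint): Swing in rad of the steel hold-down arm about its post at fixture x 62.5, y -108 mm; 0 to 1.9, growing anticlockwise from above. At 0, its stop, it points at the pin (120 degrees anticlockwise of fixture +x), over the board's rim; beyond about 0.75 it is clear. Arm 70 mm long, 18 mm wide, 40 to 50 mm above the table, foot 2 mm above the board. Stays where left.
- holddown_peg (a point): Half-way up the steel peg standing on the hold-down arm, 40 mm from the post's axis: 14 mm diameter, 50 to 78 mm above the table (this point 64 mm). Push it sideways (about 2 N) to swing the arm. x axis along the arm away from the post, y the way it moves as holddown grows.
- spray_can: Spray can, 66 mm diameter, 200 mm tall, bystander. Origin under its centre.
- solder_spool: Blue solder spool, 90 mm diameter, 50 mm high, bystander. Origin under its centre.
- screwdriver: Screwdriver 180 mm long, bystander, lying on the table.
- parts_box: Clear plastic parts box 100 x 150 x 40 mm, bystander. Origin under its centre.

How it is judged:
By the outcome, as a careful person would: the job done as asked, in the order asked, and still so for the second after the job is handed in, with the robot touching nothing.
It also fails if it takes over 72 s, if anything falls off the work surface, if the arm or the gripper's body presses on something with over 40 N, if the wrist force passes 120 N, or if a joint passes its speed limit or range.

## Working session

There is one attempt and no reset: what is moved stays moved. The work goes in short steps, Python scripts to look and compute and a shell command to move; the robot and the scene stay as the last step left them, time stands still between calls to the robot, and variables do not carry over. Pictures are saved under pics/ and viewed, at most 11 in all, crops included, and the job is handed in when it is done.

```bash
mkdir -p pics; ls
python3 - <<'E'
from station import env
import cv2
for n in("top","scene"):
    p,d=env.camera(n); cv2.imwrite(f"pics/{n}0.png",p)
    import numpy as np
    np.savez(f"{n}0.npz",p=p,d=d)
    print(env.camera_info(n))
s=env.observe();print(s)
E
```

```text
pics
{'K': array([[524.0104897 ,   0.        , 284.01393979],
       [  0.        , 524.0104897 , 202.11583942],
       [  0.        ,   0.        ,   1.        ]]), 'D': array([-0.03057987,  0.        ,  0.        ,  0.        ,  0.        ]), 'rvec': array([ 2.1192315 , -2.17817706,  0.1581833 ]), 'tvec': array([-0.01223009,  0.5039089 ,  1.79357569])}
{'K': array([[524.23235487,   0.        , 274.5594087 ],
       [  0.        , 524.23235487, 205.90811789],
       [  0.        ,   0.        ,   1.        ]]), 'D': array([-0.11741532,  0.        ,  0.        ,  0.        ,  0.        ]), 'rvec': array([ 1.84787463,  1.74173532, -0.63565256]), 'tvec': array([-0.01382061, -0.31553968,  1.88259081])}
{'time_s': 0.1, 'qpos': array([-1.28928057e+00,  3.79373370e-01,  1.73476331e+00,  1.21787978e-05,
        1.02850698e+00, -3.33030044e-02]), 'dq': array([-1.40738992e-03,  4.31396604e-04, -1.53304308e-03,  5.59906125e-05,
        1.98906692e-04, -1.30225988e-03]), 'effort': array([ 1.72140335e-04, -7.65044904e+01, -4.35294092e+01,  6.52513630e-02,
        3.98504769e-02,  4.97130486e-06]), 'tcp_pos': array([ 0.21663905, -0.66522794,  0.21332152]), 'ee_rot': array([-5.22106627e-04,  9.87637060e-01,  1.56757016e-01, -5.98769877e-05]), 'contact_force': array([ 0.23810471, -0.226979  ,  0.6328485 ]), 'wrist_torque': array([-0.02178191, -0.01581494,  0.00607839]), 'grasp_force': 0.0, 'gripper_width': 0.09125317126447646}
```

View pics/top0.png

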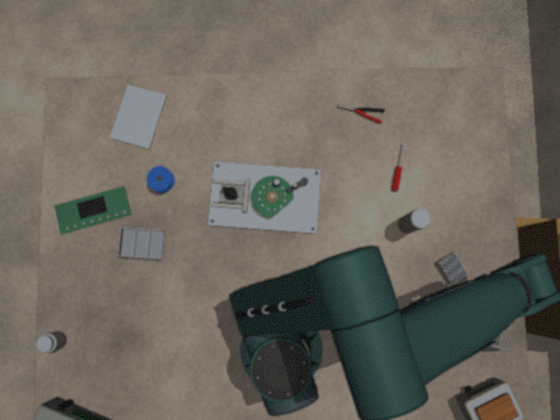

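View pics/scene0.png

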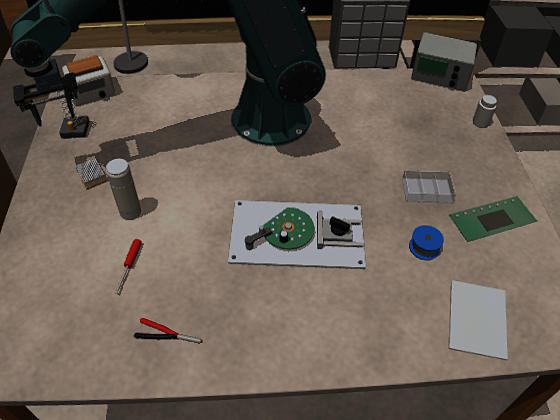

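The top view shows the plate at about (209–321, 162–233), the bar and knob on its left (230,193), the board at (272,196), and the hold-down on its right (298,185). The scene view agrees. Next I get the plate pose and zoom in.

```bash
cat > h.py <<'E'
from station import env
import cv2, numpy as np
from scipy.spatial.transform import Rotation as R
I={n:env.camera_info(n) for n in("top","scene")}
def cast(n,uv,z):
    c=I[n];u=cv2.undistortPoints(np.array(uv,float).reshape(-1,1,2),c["K"],c["D"]).reshape(-1,2)
    M=cv2.Rodrigues(c["rvec"])[0];o=-M.T@c["tvec"]
    d=np.c_[u,np.ones(len(u))]@M
    return o+d*((np.reshape(z,(-1,1))-o[2])/d[:,2:])
def proj(n,P):
    c=I[n];return cv2.projectPoints(np.array(P,float).reshape(-1,1,3),c["rvec"],c["tvec"],c["K"],c["D"])[0].reshape(-1,2)
E
python3 - <<'E'
from h import *
for n,box in(("top",(195,150,335,245)),("scene",(215,190,380,280))):
    p=np.load(n+"0.npz")["p"]
    x0,y0,x1,y1=box
    hsv=cv2.cvtColor(p,cv2.COLOR_BGR2HSV)
    c=p[y0:y1,x0:x1];h=hsv[y0:y1,x0:x1]
    m=((h[...,1]<45)&(h[...,2]>120)).astype(np.uint8)
    m=cv2.morphologyEx(m,cv2.MORPH_OPEN,np.ones((3,3)))
    cs=cv2.findContours(m,0,2)[0];k=max(cs,key=cv2.contourArea)
    hull=cv2.convexHull(k).astype(float)+[x0,y0]
    W=cast(n,hull,.012)[:,:2]
    r=cv2.minAreaRect((W*1000).astype(np.float32));print(n,r)
    cv2.imwrite(f"pics/{n}z.png",cv2.resize(c,None,fx=4.8,fy=4.8,interpolation=cv2.INTER_CUBIC))
E
```

```text
top ((527.7741088867188, 41.594635009765625), (413.28369140625, 250.57015991210938), 83.21311950683594)
scene ((529.8884887695312, 45.497955322265625), (384.5564270019531, 230.43115234375), 84.00543212890625)
```

View pics/topz.png

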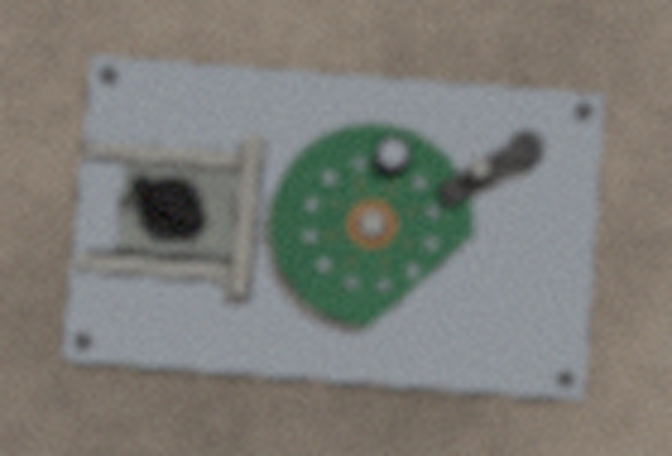

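View pics/scenez.png

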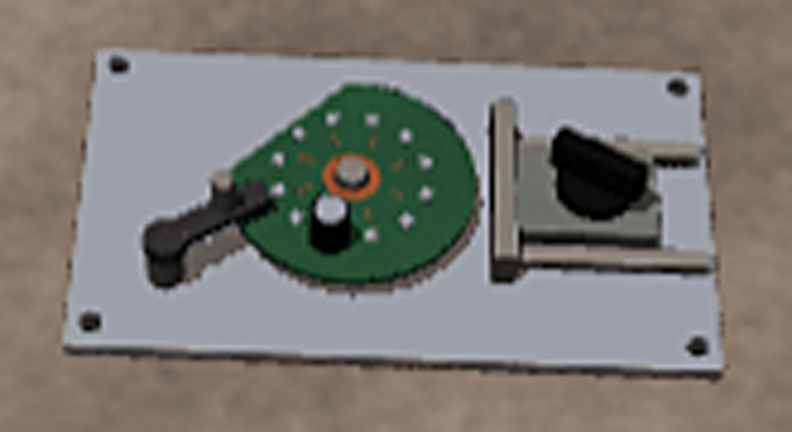

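Top crop: pin at (372,222), cap top (393,152), peg (480,168), post (523,150), bar at x≈240. Flat faces lower right. Scene crop: pin (352,170), cap top (331,208), peg top (222,180), wing from (575,145) to (625,185).

```bash
cat >> h.py <<'E'
def FX(P,o,th):  # world m -> fixture mm
    d=(np.asarray(P)[...,:2]-o)*1000; c,s=np.cos(th),np.sin(th)
    return np.stack([d[...,0]*c+d[...,1]*s,-d[...,0]*s+d[...,1]*c],-1)
def XF(q,o,th):
    q=np.asarray(q,float)/1000;c,s=np.cos(th),np.sin(th)
    return o+np.stack([q[...,0]*c-q[...,1]*s,q[...,0]*s+q[...,1]*c],-1)
E
python3 - <<'E'
from h import *
T=lambda q,x0,y0:(np.array(q,float)+.5)/4.8-.5+[x0,y0]
t=T([(372,220),(393,152),(480,166),(523,150),(109,75),(584,110),(565,378),(83,341)],195,150)
s=T([(352,167),(331,208),(222,180),(165,237),(678,87),(119,64),(90,321),(698,346)],215,190)
z=np.array([.042,.064,.078,.05,.012,.012,.012,.012])
a=cast("top",t,z);b=cast("scene",s,z)
print(np.c_[a[:,:2],b[:,:2]]*1000)
# bolts: scene 0=right-top.. compute fixture pose from 4 bolts per view: axis directions
for w in(a,b):
    print("bolt centre",w[4:].mean(0)[:2]*1000)
    for i in range(4,8):
        d=w[4+(i-3)%4]-w[i];print(np.linalg.norm(d)*1000,np.degrees(np.arctan2(d[1],d[0])))
E
```

```text
[[ 527.19227093   14.85084682  525.84863439   18.20546196]
 [ 572.88218946   -1.84590067  573.30872928    1.42755132]
 [ 558.43898087  -63.80697461  560.32459203  -61.18467065]
 [ 574.38495806  -96.15126956  578.58539906  -95.42159653]
 [ 646.59608196  208.5809185   448.04273945  233.27913552]
 [ 610.38395618 -144.19634215  410.03272716 -120.15995384]
 [ 411.03196161 -123.02162198  608.96354448 -141.21962544]
 [ 447.88891466  229.50981792  646.63513143  212.26558338]]
bolt centre [528.9752286   42.71819307]
354.6309542138316 -95.86080993575844
200.47340599217623 173.93690476637948
354.4528898285216 84.0314437839795
199.80629912291056 -6.012529509252123
bolt centre [528.41853563  46.04128491]
355.4770750961157 -96.13818689861333
200.04244511299035 -6.043069234112886
355.4869073789741 83.91684108699032
199.70104538044453 173.95986729804682
```

```bash
cat >> h.py <<'E'
O=np.array([.5262,.0168]);TH=np.radians(-6.0)
def rows(wps):
    """wps: fixture x,y mm, tcp z mm (above table), psi deg world of tool x -> row numbers"""
    s=env.observe();q=s["ee_rot"];R0=R.from_quat([q[1],q[2],q[3],q[0]])
    tx=R0.as_matrix()[:,0];psi0=np.degrees(np.arctan2(tx[1],tx[0]))
    print("psi0 %.2f fix"%psi0,FX(s["tcp_pos"],O,TH).round(1),"z %.1f"%(s["tcp_pos"][2]*1000),"t",s["time_s"],"F",s["contact_force"].round(1))
    for x,y,z,psi in wps:
        P=np.r_[XF([x,y],O,TH),z/1000]
        Rt=R.from_euler("z",psi,degrees=True)*R.from_quat([1,0,0,0])
        rv=(R0.inv()*Rt).as_rotvec();d=R0.inv().apply(P-s["tcp_pos"])*1000
        print("[%.3f,%.3f,%.3f,%.1f,%.1f,%.1f]"%(*rv,*d))
E
python3 - <<'E'
from h import *
T=lambda q,x0,y0:(np.array(q,float)+.5)/4.8-.5+[x0,y0]
bt=cast("top",T([(265,140),(248,298)],195,150),.04);bs=cast("scene",T([(500,100),(497,265)],215,190),.04)
ws=cast("scene",T([(562,140),(640,188)],215,190),.068)
wt=cast("top",T([(140,188),(200,220)],195,150),.068)
can=cast("top",[(419,214)],.2)
for a in(bt,bs,ws,wt):
    f=FX(a,O,TH);d=f[1]-f[0];print(f.round(1).tolist(),np.degrees(np.arctan2(d[1],d[0])))
f=FX(cast("top",T([(372,220),(393,152),(480,166),(523,150)],195,150),[.042,.064,.078,.05]),O,TH);print(f)
f=FX(cast("scene",T([(352,167),(331,208),(222,180),(165,237)],215,190),[.042,.064,.078,.05]),O,TH);print(f)
print(can)
p=lambda a:(62.5+40*np.cos(np.radians(120+a)),-108+40*np.sin(np.radians(120+a)))
rows([(*p(0),170,114),(*p(0),56,114)])
E
python3 -m crank '[[[0,0,0,0,0,-50,91],[0,0,0,0,0,-100,20],[0,0,0,0,0,-100,20]]]' 20
```

```text
[[54.4, 80.9], [-62.4, 83.2]] 178.91122496200936
[[-59.7, 91.2], [67.0, 87.6]] -1.5868927808544526
[[-6.4, 125.1], [27.8, 169.8]] 52.615106346586984
[[7.5, 165.1], [-12.4, 120.1]] -113.75403648409656
[[   1.19057715   -1.83475496]
 [  48.37548688  -13.66413895]
 [  40.48809554  -76.79551004]
 [  59.72761845 -107.29581107]]
[[  -0.49635157    1.36103498]
 [  48.45752117  -10.36403372]
 [  42.08927173  -73.9904713 ]
 [  63.8287774  -106.13106962]]
[[ 0.42999688 -0.45226376  0.2       ]]
psi0 18.04 fix [-236.6 -710.6] z 213.3 t 0.1 F [ 0.2 -0.2  0.6]
[-0.001,-0.001,-1.675,514.5,-468.3,43.8]
[-0.001,-0.001,-1.675,514.5,-468.2,157.8]
time_s: 0.48
tcp_pos: [0.2172, -0.6672, 0.3182]
ee_rot: [0.003, 0.988, 0.157, 0.0]
contact_force: [0.4, -0.4, -0.3]
gripper_width: 0.0737
grasp_force: 0.0
```

```bash
python3 -m crank '[[[0,0,-0.8,257,-234,0,26],[0,0,-0.8,257,-234,0,26],[0,0,-0.8,257,-234,0,26],[0,0,-0.8,257,-234,0,26],[0,0,-0.8,257,-234,0,26],[0,0,-0.8,257,-234,0,26],[0,0,-1.675,514.5,-468.3,0,26],[0,0,-1.675,514.5,-468.3,0,26],[0,0,-1.675,514.5,-468.3,0,26],[0,0,-1.675,514.5,-468.3,0,26],[0,0,-1.675,514.5,-468.3,0,26],[0,0,-1.675,514.5,-468.3,0,26],[0,0,-1.675,514.5,-468.3,100,26],[0,0,-1.675,514.5,-468.3,165,26],[0,0,-1.675,514.5,-468.3,165,26],[0,0,-1.675,514.5,-468.3,165,26],[0,0,-1.675,514.5,-468.3,165,26],[0,0,-1.675,514.5,-468.3,165,26]]]'
python3 - <<'E'
from h import *
p=lambda a:(62.5+40*np.cos(np.radians(120+a)),-108+40*np.sin(np.radians(120+a)))
rows([(*p(0),90,114),(*p(0),57,114)])
for n,b in(("top",(230,150,335,230)),("scene",(215,150,320,260))):
    im,_=env.camera(n);x0,y0,x1,y1=b
    cv2.imwrite(f"pics/{n}1.png",im);c=cv2.resize(im[y0:y1,x0:x1],(400,400) if n=="scene" else (400,400));globals()[n]=c
cv2.imwrite("pics/a1.png",np.hstack([top,scene]))
E
```

```text
time_s: 2.72
tcp_pos: [0.562, -0.0612, 0.1508]
ee_rot: [0.001, 0.545, 0.839, 0.001]
contact_force: [-0.6, 0.1, 0.1]
gripper_width: 0.0257
grasp_force: 0.0
psi0 114.00 fix [ 43.8 -73.8] z 150.8 t 2.725 F [-0.6  0.1  0.1]
[0.002,0.002,0.000,1.2,-1.0,60.8]
[0.002,0.002,0.000,1.2,-1.1,93.8]
```

View pics/a1.png

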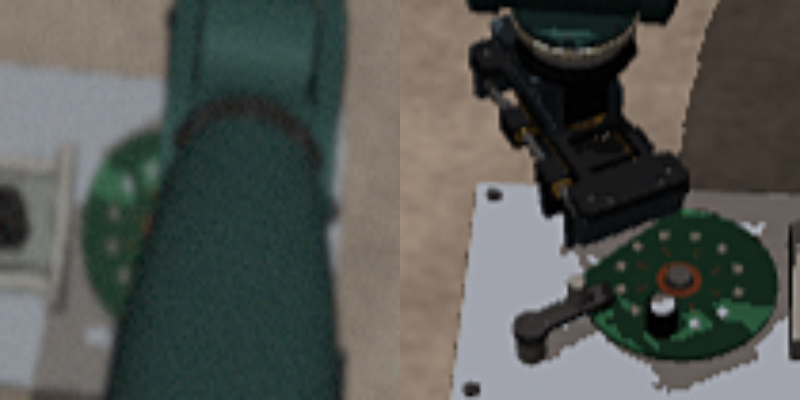

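The gripper hovers above the peg in the scene half (peg at ~(575,285)). I descend straight over it.

```bash
python3 -m crank '[[[0,0,0,1.2,-1,40,26],[0,0,0,1.2,-1,70,26],[0,0,0,1.2,-1,80,26],[0,0,0,1.2,-1,88,26],[0,0,0,1.2,-1,94,26],[0,0,0,1.2,-1,94,26],[0,0,0,1.2,-1,94,26]]]'
python3 - <<'E'
from h import *
p=lambda a:(62.5+40*np.cos(np.radians(120+a)),-108+40*np.sin(np.radians(120+a)))
rows([(*p(a),57,114+a) for a in range(0,106,7)])
E
```

```text
time_s: 3.7
tcp_pos: [0.5599, -0.0604, 0.0555]
ee_rot: [0.0, 0.545, 0.839, 0.0]
contact_force: [-0.5, -0.2, 0.2]
gripper_width: 0.0259
grasp_force: 0.0
psi0 114.01 fix [ 41.6 -73.2] z 55.5 t 3.7 F [-0.5 -0.2  0.2]
[0.001,0.000,0.000,-0.6,0.7,-1.5]
[0.001,0.000,-0.122,-0.9,-4.1,-1.5]
[0.001,0.000,-0.244,-1.7,-8.9,-1.5]
[0.001,0.001,-0.366,-3.2,-13.6,-1.5]
[0.001,0.001,-0.489,-5.2,-18.0,-1.5]
[0.000,0.001,-0.611,-7.8,-22.2,-1.6]
[0.000,0.001,-0.733,-10.8,-26.0,-1.6]
[0.000,0.001,-0.855,-14.3,-29.5,-1.6]
[0.000,0.001,-0.977,-18.2,-32.4,-1.6]
[0.000,0.001,-1.099,-22.4,-34.9,-1.6]
[0.000,0.001,-1.222,-26.9,-36.9,-1.6]
[0.000,0.001,-1.344,-31.6,-38.2,-1.6]
[0.000,0.001,-1.466,-36.4,-39.0,-1.5]
[0.000,0.001,-1.588,-41.2,-39.3,-1.5]
[0.000,0.001,-1.710,-46.1,-38.9,-1.5]
[0.000,0.001,-1.832,-50.9,-37.9,-1.5]
```

```bash
python3 -m crank '[[[0,0,0,-0.6,0.7,-1.5,12],[0,0,0,-0.6,0.7,-1.5,12],[0,0,0,-0.6,0.7,-1.5,12],[0,0,0,-0.6,0.7,-1.5,12],[0,0,0,-0.6,0.7,-1.5,12]]]' 5
```

```text
time_s: 4.32
tcp_pos: [0.5605, -0.0606, 0.0567]
ee_rot: [0.0, 0.545, 0.839, 0.0]
contact_force: [-3.2, 1.4, 5.3]
gripper_width: 0.014
grasp_force: 5.0
```

The fingers closed on 14 mm, so the peg is between them. Now swing about 100°.

```bash
python3 -m crank '[[[0,0,0,0,0,0,18],[0,0,0,0,0,0,18],[0,0,-0.122,-0.3,-4.8,0,18],[0,0,-0.244,-1.1,-9.6,0,18],[0,0,-0.366,-2.6,-14.3,0,18],[0,0,-0.489,-4.6,-18.7,0,18],[0,0,-0.611,-7.2,-22.9,0,18],[0,0,-0.733,-10.2,-26.7,0,18],[0,0,-0.855,-13.7,-30.2,0,18],[0,0,-0.977,-17.6,-33.1,0,18],[0,0,-1.099,-21.8,-35.6,0,18],[0,0,-1.222,-26.3,-37.6,0,18],[0,0,-1.344,-31,-38.9,0,18],[0,0,-1.466,-35.8,-39.7,0,18],[0,0,-1.588,-40.6,-40,0,18],[0,0,-1.71,-45.5,-39.6,0,18],[0,0,-1.71,-45.5,-39.6,0,18]]]'
python3 -m crank '[[[0,0,0,0,0,0,26],[0,0,0,0,0,0,26],[0,0,0,0,0,-40,36],[0,0,0,0,0,-80,40],[0,0,0,0,0,-80,40],[0,0,0,0,0,-80,40]]]'
python3 - <<'E'
from h import *
c=lambda a,z=48:(50*np.cos(np.radians(a)),50*np.sin(np.radians(a)),z,a-6+180)
rows([c(-13.8,135),c(-13.8,100),c(-13.8)])
for n,b in(("scene",(215,180,380,290)),):
    im,_=env.camera(n);x0,y0,x1,y1=b
    cv2.imwrite("pics/a2.png",cv2.resize(im[y0:y1,x0:x1],None,fx=4.8,fy=4.8,interpolation=cv2.INTER_CUBIC))
E
```

```text
time_s: 6.45
tcp_pos: [0.5429, -0.1184, 0.0564]
ee_rot: [0.0, -0.275, 0.961, -0.0]
contact_force: [-0.8, -0.2, -0.4]
gripper_width: 0.0181
grasp_force: 0.0
time_s: 7.2
tcp_pos: [0.5424, -0.1181, 0.1359]
ee_rot: [-0.0, -0.275, 0.961, 0.0]
contact_force: [-0.4, -0.3, -0.4]
gripper_width: 0.0397
grasp_force: 0.0
psi0 -148.05 fix [  30.2 -132.5] z 135.9 t 7.2 F [-0.4 -0.3 -0.4]
[0.000,-0.000,0.903,-88.6,83.8,0.9]
[0.000,-0.000,0.903,-88.6,83.8,35.9]
[0.000,-0.000,0.903,-88.6,83.7,87.9]
```

View pics/a2.png

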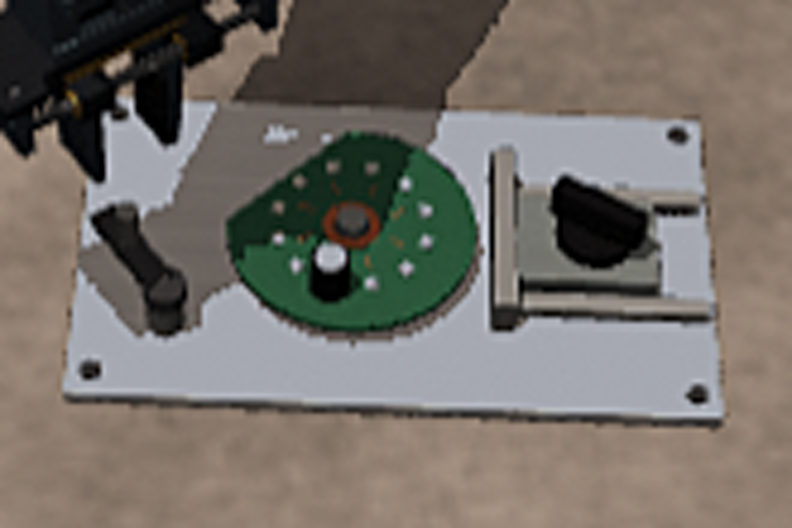

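The arm is swung clear (arm from (165,290) to (115,215)), and the board is undisturbed with cap top at (331,258). Now go to the cap.

```bash
python3 -m crank '[[[0,0,0.187,-44,42,0,40],[0,0,0.374,-88.6,83.8,0,40],[0,0,0.56,-88.6,83.8,0,40],[0,0,0.747,-88.6,83.8,0,40],[0,0,0.903,-88.6,83.8,0,40],[0,0,0.903,-88.6,83.8,35,40],[0,0,0.903,-88.6,83.8,60,40],[0,0,0.903,-88.6,83.8,75,40],[0,0,0.903,-88.6,83.8,88,40],[0,0,0.903,-88.6,83.8,88,40],[0,0,0.903,-88.6,83.8,88,40]]]'
python3 -m crank '[[[0,0,0,0,0,0,22],[0,0,0,0,0,0,22],[0,0,0,0,0,0,22],[0,0,0,0,0,0,22],[0,0,0,0,0,0,22]]]' 4
python3 - <<'E'
from h import *
c=lambda a,z=48:(50*np.cos(np.radians(a)),50*np.sin(np.radians(a)),z,a-6+180)
rows([c(a) for a in np.r_[-13.8,np.linspace(-13.8,-150,18)]])
E
```

```text
time_s: 8.62
tcp_pos: [0.5739, -0.0003, 0.049]
ee_rot: [0.0, 0.172, 0.985, 0.0]
contact_force: [-0.6, -0.2, 0.2]
gripper_width: 0.0401
grasp_force: 0.0
time_s: 9.25
tcp_pos: [0.574, -0.0003, 0.0488]
ee_rot: [0.0, 0.172, 0.985, 0.0]
contact_force: [0.6, 0.1, 6.1]
gripper_width: 0.0237
grasp_force: 4.0
psi0 160.24 fix [ 49.3 -12. ] z 48.8 t 9.25 F [0.6 0.1 6.1]
[0.000,0.001,0.001,0.8,-0.1,0.8]
[0.000,0.001,0.001,0.8,-0.1,0.8]
[0.000,0.001,0.141,1.3,-7.1,0.8]
[0.000,0.001,0.280,2.7,-13.9,0.8]
[0.000,0.001,0.420,5.1,-20.4,0.8]
[0.000,0.001,0.560,8.4,-26.6,0.8]
[0.001,0.001,0.700,12.5,-32.3,0.8]
[0.001,0.001,0.840,17.4,-37.3,0.8]
[0.001,0.001,0.980,22.9,-41.6,0.8]
[0.001,0.001,1.119,29.0,-45.0,0.7]
[0.001,0.001,1.259,35.4,-47.6,0.7]
[0.001,0.001,1.399,42.2,-49.3,0.7]
[0.001,0.001,1.539,49.2,-50.0,0.7]
[0.001,0.000,1.679,56.2,-49.8,0.7]
[0.001,0.000,1.819,63.0,-48.5,0.7]
[0.001,0.000,1.958,69.7,-46.3,0.7]
[0.001,0.000,2.098,75.9,-43.3,0.7]
[0.001,0.000,2.238,81.7,-39.3,0.7]
[0.001,0.000,2.378,86.9,-34.6,0.7]
```

```bash
python3 -m crank '[[[0,0,0,0.8,0,0,26],[0,0,0.14,1.3,-7.1,0,26],[0,0,0.28,2.7,-13.9,0,26],[0,0,0.42,5.1,-20.4,0,26],[0,0,0.56,8.4,-26.6,0,26],[0,0,0.7,12.5,-32.3,0,26],[0,0,0.84,17.4,-37.3,0,26],[0,0,0.98,22.9,-41.6,0,26],[0,0,1.12,29,-45,0,26],[0,0,1.26,35.4,-47.6,0,26],[0,0,1.4,42.2,-49.3,0,26],[0,0,1.54,49.2,-50,0,26],[0,0,1.68,56.2,-49.8,0,26],[0,0,1.82,63,-48.5,0,26],[0,0,1.96,69.7,-46.3,0,26],[0,0,2.1,75.9,-43.3,0,26],[0,0,2.24,81.7,-39.3,0,26],[0,0,2.378,86.9,-34.6,0,26],[0,0,2.378,86.9,-34.6,0,26]]]'
python3 -m crank '[[[0,0,0,0,0,0,22],[0,0,0,0,0,0,22],[0,0,0,0,0,0,22],[0,0,0,0,0,0,22]]]' 4
python3 -m crank '[[[0,0,0,0,0,0,40],[0,0,0,0,0,0,40],[0,0,0,0,0,-40,40],[0,0,0,0,0,-80,40],[0,0,0,0,0,-80,40]]]'
python3 - <<'E'
from h import *
rows([])
for n,b in(("scene",(215,180,380,290)),):
    im,_=env.camera(n);x0,y0,x1,y1=b;cv2.imwrite("pics/s3.png",im)
    cv2.imwrite("pics/a3.png",cv2.resize(im[y0:y1,x0:x1],None,fx=4.8,fy=4.8,interpolation=cv2.INTER_CUBIC))
E
```

```text
time_s: 11.62
tcp_pos: [0.4796, -0.0032, 0.0483]
ee_rot: [-0.0, 0.978, 0.209, -0.0]
contact_force: [-0.1, -0.5, 0.1]
gripper_width: 0.0258
grasp_force: 0.0
time_s: 12.12
tcp_pos: [0.4799, -0.0035, 0.0484]
ee_rot: [-0.0, 0.978, 0.208, -0.0]
contact_force: [-0.2, 0.2, -1.5]
gripper_width: 0.0242
grasp_force: 4.0
time_s: 12.75
tcp_pos: [0.4819, -0.0036, 0.131]
ee_rot: [0.001, 0.978, 0.208, 0.002]
contact_force: [0.2, -0.2, -0.5]
gripper_width: 0.0402
grasp_force: 0.0
psi0 24.00 fix [-41.9 -24.9] z 131.0 t 12.75 F [ 0.2 -0.2 -0.5]
```

View pics/a3.png

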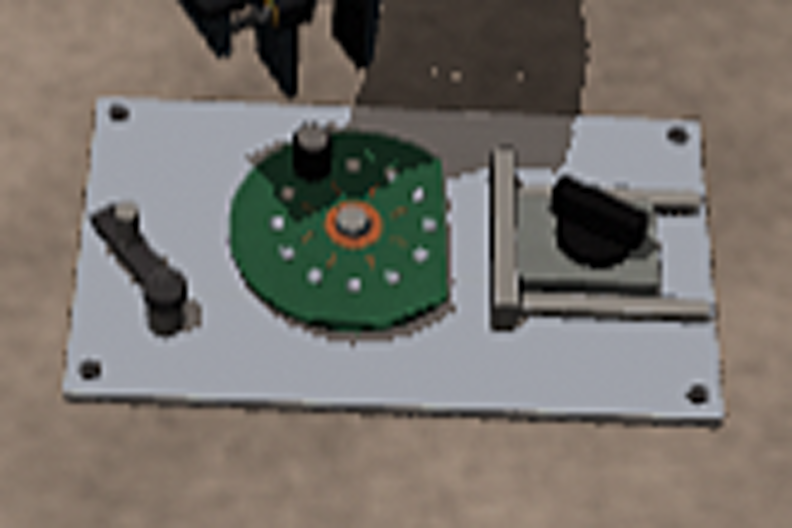

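The board's flat, from (445,160) to (450,300), now faces the bar. Next I measure the flat angle and the wing angle.

Run:
```python
from h import *
n="scene"
im,d=env.camera(n)
v,u=np.mgrid[190:280,215:380];u=u.ravel();v=v.ravel()
c=I[n];M=cv2.Rodrigues(c["rvec"])[0]
r=cv2.undistortPoints(np.c_[u,v].astype(float).reshape(-1,1,2),c["K"],c["D"]).reshape(-1,2)
P=(np.c_[r,np.ones(len(r))]*d[v,u][:,None]-c["tvec"])@M
F=FX(P,O,TH);z=P[:,2]*1000
b=(abs(F[:,0])<90)&(abs(F[:,1]-20)<25)&(abs(z-12)<8);print("plate z",np.median(z[(abs(F[:,0])>85)&(abs(F[:,0])<105)&(abs(F[:,1])<150)]))
k=(z>58)&(z<76)&(F[:,1]>110)&(F[:,1]<190)&(abs(F[:,0])<45)
print("wing",k.sum(),cv2.fitLine(F[k].astype(np.float32),2,0,.01,.01).ravel(),cv2.minAreaRect(F[k].astype(np.float32)))
hsv=cv2.cvtColor(im,cv2.COLOR_BGR2HSV)
g=((hsv[...,0]>40)&(hsv[...,0]<85)&(hsv[...,1]>90)&(hsv[...,2]>25))
pts=[]
for row in range(215,243):
    x=np.where(g[row,285:318])[0]
    if len(x):pts.append((285+x.max()+.5,row))
f=FX(cast(n,pts,.034),O,TH);print("flat",f.round(1)[::4].tolist())
m=abs(f[:,0])<38;p=np.polyfit(f[m,0],f[m,1],1);print("angle deg",np.degrees(np.arctan(p[0])),p)
```

```text
plate z 12.2402724875251
wing 122 [  0.49360394   0.8696868    2.9832268  147.65982   ] ((0.9829816818237305, 148.652587890625), (58.7574462890625, 20.952119827270508), 60.39439392089844)
flat [[-45.3, 55.2], [-30.0, 55.3], [-14.9, 55.3], [-0.2, 58.2], [14.5, 58.2], [29.1, 58.2], [43.4, 58.2]]
angle deg 3.2407183507081205 [5.66215989e-02 5.68151548e+01]
```

Run:
```python
from h import *
rows([(0,147,131,55.4),(0,147,47,55.4)])
```

```text
psi0 24.00 fix [-43.7 -25. ] z 128.4 t 12.85 F [-0.1  0.5  0.2]
[0.001,-0.001,-0.548,123.9,-127.1,-2.6]
[0.001,-0.001,-0.548,123.8,-127.1,81.4]
```

```bash
python3 -m crank '[[[0,0,-0.18,41,-42,0,45],[0,0,-0.36,82,-84,0,45],[0,0,-0.548,124,-127,0,45],[0,0,-0.548,124,-127,0,45],[0,0,-0.548,124,-127,35,45],[0,0,-0.548,124,-127,60,45],[0,0,-0.548,124,-127,72,45],[0,0,-0.548,124,-127,81.4,45],[0,0,-0.548,124,-127,81.4,45],[0,0,-0.548,124,-127,81.4,45]]]'
python3 -m crank '[[[0,0,0,0,0,0,14],[0,0,0,0,0,0,14],[0,0,0,0,0,0,14],[0,0,0,0,0,0,14],[0,0,0,0,0,0,14]]]' 6
python3 - <<'E'
from h import *
rows([])
s=env.observe();print(s["wrist_torque"])
E
```

```text
time_s: 14.1
tcp_pos: [0.5421, 0.163, 0.0477]
ee_rot: [0.0, 0.885, 0.465, 0.0]
contact_force: [0.0, -0.8, 0.7]
gripper_width: 0.0453
grasp_force: 0.0
time_s: 14.72
tcp_pos: [0.5411, 0.1633, 0.0471]
ee_rot: [-0.0, 0.886, 0.465, -0.0]
contact_force: [-5.2, 4.2, 5.1]
gripper_width: 0.0163
grasp_force: 6.0
psi0 55.36 fix [ -0.5 147.3] z 47.1 t 14.725 F [-5.2  4.2  5.1]
[ 0.88241757  0.85993481 -0.15988513]
```

```bash
python3 -m crank '[[[0,0,0,0,-0.7,0,14],[0,0,0,0,-0.7,0,14],[0,0,0.125,-2.2,0.5,0,14],[0,0,0.25,-4.4,1.7,0,14],[0,0,0.375,-6.6,2.9,0,14],[0,0,0.5,-8.8,4.1,0,14],[0,0,0.625,-11,5.3,0,14],[0,0,0.75,-13.2,6.5,0,14],[0,0,0.875,-15.4,7.7,0,14],[0,0,1,-17.6,8.9,0,14],[0,0,1.125,-19.8,10.1,0,14],[0,0,1.25,-22,11.3,0,14],[0,0,1.35,-23.7,12.2,0,14],[0,0,1.35,-23.7,12.2,0,14]]]' 30
python3 - <<'E'
from h import *
rows([])
s=env.observe();print(s["wrist_torque"])
n="scene"
im,_=env.camera(n);cv2.imwrite("pics/s4.png",im);cv2.imwrite("pics/a4.png",cv2.resize(im[190:290,215:380],None,fx=4.8,fy=4.8,interpolation=cv2.INTER_CUBIC))
E
```

```text
time_s: 16.48
tcp_pos: [0.5382, 0.1368, 0.0471]
ee_rot: [-0.0, 0.981, -0.192, -0.0]
contact_force: [-3.3, 5.7, 3.9]
gripper_width: 0.016
grasp_force: 30.0
psi0 -22.08 fix [ -0.6 120.6] z 47.1 t 16.475 F [-3.3  5.7  3.9]
[ 1.20337274  0.60150594 -0.23675128]
```

View pics/a4.png

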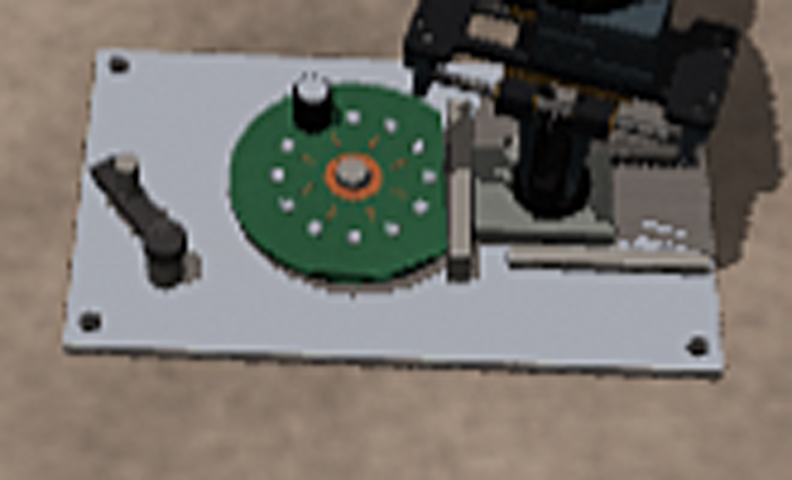

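The bar, at (460,100–280), is nearly on the flat. I continue in small steps and watch the torque.

```bash
cat > w.py <<'E'
from h import *
rows([]);s=env.observe();print("torque z",s["wrist_torque"],"q",(96-np.degrees(np.arctan2(*(lambda t:(t[1],t[0]))(R.from_quat(s["ee_rot"][[1,2,3,0]]).as_matrix()[:,0]))))*np.pi/180)
E
python3 -m crank '[[[0,0,0.06,0.3,1.2,0,14],[0,0,0.12,0.7,2.3,0,14],[0,0,0.12,0.7,2.3,0,14]]]';python3 w.py
python3 -m crank '[[[0,0,0.02,0.1,0.4,0,14],[0,0,0.02,0.1,0.4,0,14]]]';python3 w.py
python3 -m crank '[[[0,0,0.02,0.1,0.4,0,14],[0,0,0.02,0.1,0.4,0,14]]]';python3 w.py
```

```text
time_s: 16.9
tcp_pos: [0.538, 0.1345, 0.0472]
ee_rot: [-0.0, 0.968, -0.25, -0.0]
contact_force: [-4.0, 5.3, 3.8]
gripper_width: 0.0159
grasp_force: 30.0
psi0 -28.91 fix [ -0.6 118.3] z 47.2 t 16.9 F [-4.   5.3  3.8]
torque z [ 1.28113816  0.6664392  -0.26251975] q 2.180174334108202
time_s: 17.15
tcp_pos: [0.5379, 0.1341, 0.0471]
ee_rot: [-0.0, 0.966, -0.259, -0.0]
contact_force: [-2.3, 6.0, 3.6]
gripper_width: 0.0158
grasp_force: 30.0
psi0 -30.01 fix [ -0.6 117.9] z 47.1 t 17.15 F [-2.3  6.   3.6]
torque z [ 1.24662751  0.4951924  -0.13504938] q 2.199317283282515
time_s: 17.4
tcp_pos: [0.5379, 0.1338, 0.0471]
ee_rot: [-0.0, 0.963, -0.269, -0.0]
contact_force: [-2.1, 5.9, 3.9]
gripper_width: 0.0157
grasp_force: 30.0
psi0 -31.15 fix [ -0.6 117.5] z 47.1 t 17.4 F [-2.1  5.9  3.9]
torque z [ 1.23898253  0.4469634  -0.12296594] q 2.219219097422433
```

```bash
sed -i 's/(96-/(84-/' w.py; for i in 1; do python3 -m crank '[[[0,0,0.02,0.1,0.4,0,14],[0,0,0.02,0.1,0.4,0,14]]]' >/dev/null;done;python3 w.py
python3 -m crank '[[[0,0,0.02,0.1,0.4,0,14],[0,0,0.02,0.1,0.4,0,14]]]'>/dev/null;python3 w.py
python3 - <<'E'
from h import *
im,_=env.camera("scene");cv2.imwrite("pics/s5.png",im);cv2.imwrite("pics/a5.png",cv2.resize(im[200:260,255:335],(800,600),interpolation=cv2.INTER_CUBIC))
E
```

```text
psi0 -32.29 fix [ -0.6 117.2] z 47.1 t 17.65 F [-1.2  6.8  1.6]
torque z [ 1.25840372  0.37681193 -0.09912803] q 2.0297141747026757
psi0 -33.42 fix [ -0.6 116.8] z 47.2 t 17.9 F [-0.8  6.5  1.1]
torque z [1.44441382 0.26229604 0.08940777] q 2.049345893577771
```

View pics/a5.png

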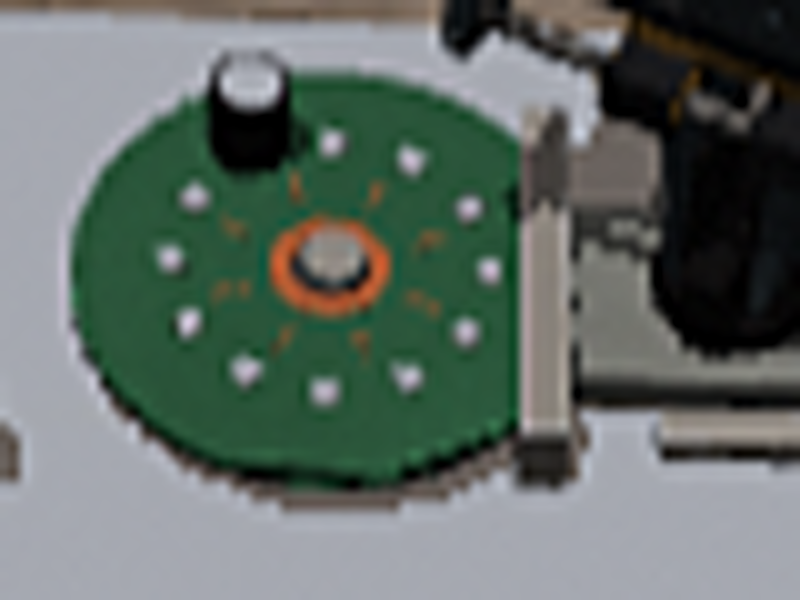

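The bar appears to meet the flat along its whole length (x≈522), and the torque is starting to rise. Two more small steps to confirm a firm stop.

```bash
for i in 1; do python3 -m crank '[[[0,0,0.02,0,0.2,0,14],[0,0,0.02,0,0.2,0,14]]]' >/dev/null;done;python3 w.py
python3 -m crank '[[[0,0,0.02,0,0.1,0,14],[0,0,0.02,0,0.1,0,14]]]'>/dev/null;python3 w.py
```

```text
psi0 -34.51 fix [ -0.6 116.5] z 47.2 t 18.2 F [-0.8  5.6  0.5]
torque z [1.14642057 0.14152894 0.62673801] q 2.068369679416858
psi0 -35.62 fix [ -0.6 116.4] z 47.2 t 18.45 F [-0.7  4.7  1.6]
torque z [1.02606038 0.09393667 0.99434095] q 2.0877394585531586
```

A clear hard stop: torque jumps to 1 N m. I ease the tool's wind-up a little, release and lift.

```bash
python3 -m crank '[[[0,0,-0.025,0,0,0,14],[0,0,-0.025,0,0,0,14]]]'>/dev/null;python3 w.py
python3 -m crank '[[[0,0,-0.025,0,0,0,30],[0,0,-0.025,0,0,0,45],[0,0,-0.025,0,0,0,45],[0,0,-0.025,0,0,0,45],[0,0,-0.025,0,0,-30,45],[0,0,-0.025,0,0,-80,45],[0,0,-0.025,0,0,-100,30],[0,0,-0.025,0,0,-100,30]]]'
python3 - <<'E'
from h import *
p=lambda a:(62.5+40*np.cos(np.radians(120+a)),-108+40*np.sin(np.radians(120+a)))
# hold-down now: peg from scene image by depth
n="scene";im,d=env.camera(n);cv2.imwrite("pics/s6.png",im)
v,u=np.mgrid[195:270,220:370];u=u.ravel();v=v.ravel()
c=I[n];M=cv2.Rodrigues(c["rvec"])[0]
r=cv2.undistortPoints(np.c_[u,v].astype(float).reshape(-1,1,2),c["K"],c["D"]).reshape(-1,2)
P=(np.c_[r,np.ones(len(r))]*d[v,u][:,None]-c["tvec"])@M
F=FX(P,O,TH);z=P[:,2]*1000
k=(z>62)&(z<85)&(F[:,1]<-70)&(F[:,0]<70)&(F[:,0]>-20)&(F[:,1]>-165);print("peg",k.sum(),F[k].mean(0),"expected",p(97),p(90))
k=(z>58)&(z<76)&(F[:,1]>85)&(F[:,1]<160)&(abs(F[:,0])<45)
print("wing",k.sum(),cv2.minAreaRect(F[k].astype(np.float32)),"want angle",90-114.6)
rows([(*p(95),150,209),(*p(95),57,209)])
cv2.imwrite("pics/a6.png",cv2.resize(im[180:280,220:370],(800,533),interpolation=cv2.INTER_CUBIC))
E
```

```text
psi0 -34.23 fix [ -0.6 116.5] z 47.2 t 18.7 F [-0.9  7.   0.4]
torque z [1.48733453 0.17613575 0.43486348] q 2.0634600821328553
time_s: 19.7
tcp_pos: [0.5384, 0.1325, 0.1485]
ee_rot: [-0.001, 0.959, -0.283, 0.001]
contact_force: [0.2, -0.4, -0.1]
gripper_width: 0.0304
grasp_force: 0.0
peg 33 [  34.00822367 -130.40917394] expected (np.float64(30.554579598108287), np.float64(-132.07260092608195)) (np.float64(27.858983848622458), np.float64(-128.0))
wing 101 ((0.7216205596923828, 117.37654113769531), (15.571527481079102, 60.08407211303711), 62.076942443847656) want angle -24.599999999999994
psi0 -32.85 fix [ -0.8 116.1] z 147.1 t 19.75 F [ 0.8  0.2 -0.6]
[-0.001,0.000,2.062,138.8,206.6,-2.9]
[-0.001,0.000,2.062,138.7,206.7,90.1]
```

View pics/a6.png

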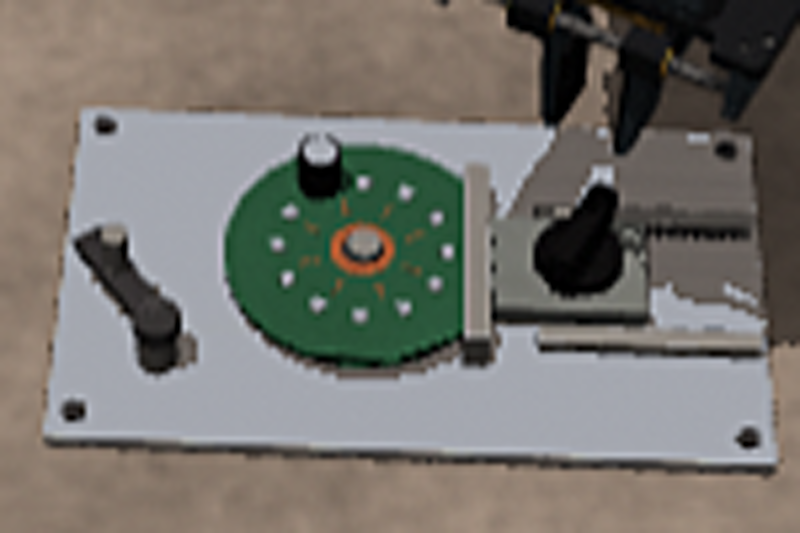

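The bar is flush on the flat along its length (x≈467), the knob is turned, and the peg is at (112,235). Now go back to the peg.

```bash
python3 -m crank '[[[0,0,-0.18,30,45,0,30],[0,0,-0.36,58,87,0,30],[0,0,-0.54,87,129,0,30],[0,0,-0.72,115,171,0,30],[0,0,-0.9,138.8,206.6,0,30],[0,0,-1.08,138.8,206.6,0,30],[0,0,-1.08,138.8,206.6,0,30],[0,0,-1.08,138.8,206.6,40,30],[0,0,-1.08,138.8,206.6,62,30],[0,0,-1.08,138.8,206.6,78,30],[0,0,-1.08,138.8,206.6,90,30],[0,0,-1.08,138.8,206.6,90,30],[0,0,-1.08,138.8,206.6,90,30]]]'
python3 -m crank '[[[0,0,0,0,0,0,12],[0,0,0,0,0,0,12],[0,0,0,0,0,0,12],[0,0,0,0,0,0,12],[0,0,0,0,0,0,12]]]' 5
python3 -m crank '[[[0,0,0,0,0,0,18],[0,0,0,0,0,0,18],[0,0,0,0,0,0,18]]]'
python3 - <<'E'
from h import *
p=lambda a:(62.5+40*np.cos(np.radians(120+a)),-108+40*np.sin(np.radians(120+a)))
rows([(*p(a),57,29+a-95) for a in np.linspace(95,-5,17)])
E
```

```text
time_s: 21.38
tcp_pos: [0.5424, -0.1166, 0.0576]
ee_rot: [0.0, 0.968, 0.25, 0.0]
contact_force: [0.4, 0.4, 0.7]
gripper_width: 0.0296
grasp_force: 0.0
time_s: 22.0
tcp_pos: [0.5423, -0.1166, 0.0574]
ee_rot: [0.0, 0.968, 0.251, 0.0]
contact_force: [-0.3, -0.2, 6.2]
gripper_width: 0.0135
grasp_force: 5.0
time_s: 22.38
tcp_pos: [0.5419, -0.1165, 0.0569]
ee_rot: [-0.0, 0.968, 0.251, -0.0]
contact_force: [0.6, -0.8, 0.8]
gripper_width: 0.0178
grasp_force: 0.0
psi0 29.04 fix [  29.5 -130.9] z 56.9 t 22.375 F [ 0.6 -0.8  0.8]
[-0.000,0.000,0.001,0.2,0.1,-0.1]
[-0.000,0.000,0.110,0.4,-4.2,-0.1]
[-0.000,0.000,0.219,1.1,-8.5,-0.1]
[-0.000,0.000,0.328,2.3,-12.7,-0.1]
[-0.000,0.000,0.437,3.9,-16.8,-0.1]
[-0.000,0.000,0.546,6.0,-20.6,-0.1]
[-0.000,0.000,0.655,8.4,-24.2,-0.1]
[-0.000,0.000,0.764,11.3,-27.5,-0.1]
[-0.000,0.000,0.873,14.5,-30.5,-0.1]
[-0.000,0.000,0.982,18.0,-33.1,-0.1]
[-0.000,0.000,1.091,21.7,-35.3,-0.1]
[-0.000,0.000,1.201,25.7,-37.1,-0.1]
[-0.000,0.000,1.310,29.8,-38.5,-0.1]
[-0.000,0.000,1.419,34.1,-39.4,-0.1]
[-0.000,0.000,1.528,38.4,-39.8,-0.1]
[0.000,0.000,1.637,42.8,-39.7,-0.1]
[0.000,0.000,1.746,47.1,-39.2,-0.1]
```

```bash
python3 -m crank '[[[0,0,0.11,0.4,-4.2,0,18],[0,0,0.22,1.1,-8.5,0,18],[0,0,0.33,2.3,-12.7,0,18],[0,0,0.437,3.9,-16.8,0,18],[0,0,0.546,6,-20.6,0,18],[0,0,0.655,8.4,-24.2,0,18],[0,0,0.764,11.3,-27.5,0,18],[0,0,0.873,14.5,-30.5,0,18],[0,0,0.982,18,-33.1,0,18],[0,0,1.09,21.7,-35.3,0,18],[0,0,1.2,25.7,-37.1,0,18],[0,0,1.31,29.8,-38.5,0,18],[0,0,1.42,34.1,-39.4,0,18],[0,0,1.53,38.4,-39.8,0,18],[0,0,1.637,42.8,-39.7,0,18],[0,0,1.637,42.8,-39.7,0,18]]]'
python3 -m crank '[[[0,0,0,0.1,-1,0,18],[0,0,0,0.1,-1,0,18]]]' 
python3 -m crank '[[[0,0,0,0.1,-1,0,18],[0,0,0,0.1,-1,0,18]]]'
```

```text
time_s: 24.38
tcp_pos: [0.5601, -0.0609, 0.0569]
ee_rot: [0.0, 0.845, -0.535, -0.0]
contact_force: [0.8, -0.2, -0.7]
gripper_width: 0.0178
grasp_force: 0.0
time_s: 24.62
tcp_pos: [0.5608, -0.0607, 0.0569]
ee_rot: [0.0, 0.845, -0.535, -0.0]
contact_force: [-1.7, 0.2, -0.2]
gripper_width: 0.0177
grasp_force: 0.8
time_s: 24.88
tcp_pos: [0.562, -0.0604, 0.057]
ee_rot: [0.0, 0.845, -0.535, -0.0]
contact_force: [-1.4, -0.1, -1.1]
gripper_width: 0.0185
grasp_force: 0.8
```

```bash
for i in 1; do python3 -m crank '[[[0,0,0,0,-0.8,0,18],[0,0,0,0,-0.8,0,18]]]' | grep -E 'pos|force'; done
python3 -m crank '[[[0,0,0,0,-0.8,0,18],[0,0,0,0,-0.8,0,18]]]' | grep -E 'pos|force'
python3 -m crank '[[[0,0,0,0,-0.8,0,18],[0,0,0,0,-0.8,0,18]]]' | grep -E 'pos|force'
```

```text
tcp_pos: [0.5629, -0.06, 0.0571]
contact_force: [-1.1, -0.4, -0.9]
grasp_force: 0.7
tcp_pos: [0.563, -0.0599, 0.0569]
contact_force: [-5.4, -2.0, 2.1]
grasp_force: 3.2
tcp_pos: [0.5633, -0.0597, 0.0569]
contact_force: [-8.3, -5.3, 4.2]
grasp_force: 5.0
```

Contact force climbs to 10 N without motion, so the arm is at its stop. Release, lift, and check.

```bash
python3 -m crank '[[[0,0,0,0,0.8,0,22],[0,0,0,0,0.8,0,26],[0,0,0,0,0.8,0,26],[0,0,0,0,0.8,-30,26],[0,0,0,0,0.8,-80,26],[0,0,0,0,0.8,-130,26],[0,0,0,0,0.8,-130,26]]]' | grep -E 'time|pos|force'
python3 - <<'E'
from h import *
n="scene";im,_=env.camera(n)
cv2.imwrite("pics/a7.png",cv2.resize(im[180:280,220:370],(800,533),interpolation=cv2.INTER_CUBIC))
E
```

```text
time_s: 26.5
tcp_pos: [0.5658, -0.0599, 0.191]
contact_force: [0.1, -0.1, -0.5]
grasp_force: 0.0
```

View pics/a7.png

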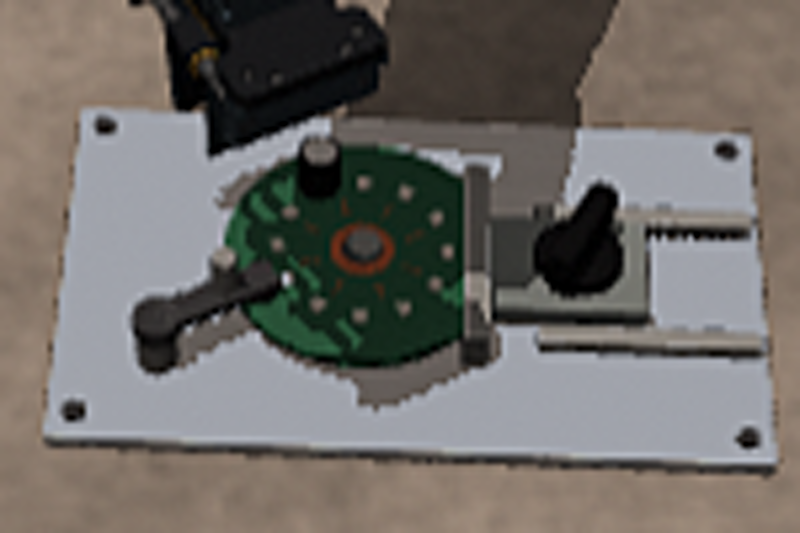

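The hold-down lies over the board and points at the pin (peg at (222,258)), the bar is flush on the flat, and the gripper is clear. Handing in.

```bash
python3 -c "
from station import env
print(env.job_done())"
```

```text
the job is handed in; nothing more can be done
None
```

The job is handed in at about 26.6 s: the board's flat faces the bar, the bar was turned against it to a hard stop, and the hold-down is back over the board at its stop; I saw and felt no contact with anything outside the fixture.

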